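Find the stamped carton and push it to the dispatch rail

TASK

One of the two cardboard cartons has a round dispatch stamp on its underside: with the fingers, tip both cartons over away from you, so that each lies flat with its underside facing you, and look. Only then push the stamped one across the worktop, lying as it is, until it stops flat against the dispatch rail; leave the other one lying clear of the rail. Only push: do not pick a carton up, and do not knock the small parts that stand around.

Things in the scene. Friction and masses are not known exactly. Their poses are not given: they have to be found in the camera images.
- carton_1: closed cardboard carton, in effect a solid box 66 deep (x) x 116 wide (y) x 85 mm tall, about 0.24 kg, weight central, standing upright. Origin: centre of its underside; own z up through the top, own x to the face away from the robot. Tipped over away from the robot, its own z points away from the robot and its own x down; it is then 66 mm high and 85 mm long.
- carton_2: the other carton, the same in size, weight and look, with the same origin and axes. Friction between carton and worktop is 0.6 to 0.8: pushed low it slides; pushed about 70 mm up, forward and upward in an arc about its far bottom edge (a level push may drag on the face and slide it), it tips and past 38 degrees falls over. Either may be on the left.
- stamp (a point): centre of the stamp: a black ink ring 48 mm across with a cross in it, in the middle of the underside of one of the two cartons (the other underside is bare). Hidden until that carton is tipped over. The carton whose origin is within 10 mm of this point is the stamped one.
- carton_1_top (a point): centre of carton_1's top face, 85 mm along its own z from the underside; after tipping this face is the leading one, towards the rail
- carton_2_top (a point): the same point of carton_2
- carton_1_mid (a point): middle of carton_1's volume (42 mm above the worktop when upright, about 33 mm when tipped over; rises to 54 mm on the way)
- carton_2_mid (a point): the same point of carton_2
- rail: dispatch rail: fixed straight aluminium bar with three screws, 320 long (own y), 25 wide (own x), 14 mm high, beyond the cartons. Origin: middle of the foot of its near face, on the worktop; own x points away from the robot square to the bar. The cartons start 180 to 265 mm before it (origin to near face), one 85 mm left and one 85 mm right of its middle, square to it within 7 degrees; tipped over they lie 60 to 145 mm short of it.
- bush: small plain turned steel bush, 18 mm across, 32 mm tall, loose, standing left of the left-hand carton
- bracket: half-machined aluminium bracket, 50x80x48 mm, loose, to the right of the cartons
- bolt: hex bolt standing on its head, 21 mm across, 44 mm tall, loose, just right of the right-hand carton
- vee: hardened steel V-block, 55x50x45 mm, loose, left of the cartons

How it is judged:
By the outcome, as a careful person would: the job done as asked, in the order asked, and still so for the second after the job is handed in, with the robot touching nothing.
It also fails if it takes over 69 s, if anything falls off the work surface, if the arm or the gripper's body presses on something with over 40 N, if the wrist force passes 120 N, or if a joint passes its speed limit or range.

ROBOT

A 6-joint arm with a two-finger parallel gripper is mounted at the origin on a cart in front of the work surface, level with it; the furniture and walls round the work are solid. World frame = base frame: x ahead of the robot, y to its left, z up, the work surface at z = 0. Lengths are in m, angles in degrees, forces in N, time in s.
With the tool pointing down it reaches from about 0.35 to 0.875 m from the base axis. Payload 4.2 kg.
Tool frame: the origin (TCP) lies midway between the tips of the shut fingers; the grasp point (between the pads) lies 19 mm behind it; z points along the fingers, y is the line along which they close (so a half turn about z gives the same grasp; the last joint's range is limited). The gripper opens to 87 mm and grips with 3 to 60 N. Pads are 19 mm wide; open, the fingers measure 117 mm over their backs; the gripper's body (75 mm by 190 mm) begins 51 mm behind the grasp point.
Start: joints at [14.817, 22.042, 0.453, 0, -68.411, -14.817], TCP at [0.625, 0, 0.223] pointing down, gripper open.
Joint ranges: [-179.83, 179.83], [-69.29, 118.12], [-61.27, 80.66], [-181.25, 117.63], [-171.15, -9.14], [-177.46, 177.46]. Speed limits (degrees/s): [159.86, 159.86, 180, 180, 180, 180].

INTERFACE

Orientations are given as a 3x3 rotation matrix whose columns are the frame's x, y, z axes.
In Python, from station import sense, capture, camera_params, finish_job gives the robot as it stands.
- The arm moves only by the tool drive_tool, never from a script. Its argument "rows" is a list of rows, each an object of numbers: "tx", "ty", "tz": the shift along the tool's x, y, z in cm; "ax", "ay", "az": the turn, a rotation vector about the tool's x, y, z in rad; "claw": the finger opening in cm, from 0 to 8.7. In form: [{"tx": .., "ty": .., "tz": .., "ax": .., "ay": .., "az": .., "claw": ..}, ...]. A call has 1 to 10 rows; each row shifts and turns the commanded pose from where the row before left it, along the tool's axes as they then stand; what a row does not reach is not made up. A row lasts 1/12 s, in which the tool goes at most 41.7 mm and 7.16 degrees, less where a joint would pass 70% of its speed; a pose out of reach is approached as far as the arm can. A call with a gripper value outside its range is refused whole. The fingers move at their own pace and stop on an object; the grip force is fixed at half the most. Time passes only in rows, so rows that do not move let the fingers close. It gives the time, the measured TCP pose, the force, the opening and the grip force at its end, in the units of the state.
- sense(): the state, without advancing time (a new reading comes with each control period).
- capture(name): name is "scene" or "side" or "wrist"; returns (picture, depth): 400x640x3 uint8, red, green, blue; 400x640 float32, m along the optical axis (not along the pixel's ray), 0 where there is no reading.
- camera_params(name): a dict with "intrinsics" (3x3 intrinsics, pixels), "R" (3x3) and "t" (3): a world point X has camera coordinates R X + t; the wrist camera has in their place "tool_from_camera" (4x4, takes a point from camera to tool coordinates, whose origin is the TCP and whose axes are the flange's). Camera axes: x right, y down, z forward; pixel columns grow to the right and rows downward; lengths in m; the calibration is good to about 2 mm. A picture is of the moment at which its call begins: read the wrist's pose just before it. camera_params takes no time and is no camera call.
- finish_job(): hands the job in; it is judged then, once.
The state is a dict: "time_s": time; "joints": joint angles; "joint_velocities": joint speeds; "effort": joint torques, N m; "tcp_pos": TCP position; "ee_rot": TCP orientation; "wrist_force": force on the tool from outside, world axes, zero at the start; "moment": the same for the moment, N m; "gripper_width": opening from 0.0 (shut) to 1.0 (fully open); "gripper_force": force on a finger pad.
Only numpy, scipy, OpenCV 4.12 (cv2) and the standard library are available. Lean on these libraries where they do the work, as an engineer would, in place of code of your own. Each camera call takes 0.05 s, during which the arm holds its last target. There are 200 camera calls.

## Working session

There is one attempt and no reset: what is moved stays moved. The work goes in short steps, Python scripts to look and compute and a tool call to move; the robot and the scene stay as the last step left them, time stands still between calls to the robot, and variables do not carry over. Pictures are saved under pics/ and viewed, at most 10 in all, crops included, and the job is handed in when it is done.

Besides the shell and the picture viewer there is one more tool, called after "Request:" by a JSON object that holds its "fn" and its "kwargs". drive_tool: Moves the arm, as the interface text tells. Its arguments: {"type":"object","properties":{"rows":{"type":"array"}},"required":["rows"]}

```bash
mkdir -p pics
cat > h.py <<'E'
import numpy as np,cv2
from station import sense,capture,camera_params,finish_job
def cloud(n):
    s=sense();im,d=capture(n);p=camera_params(n);K=np.array(p["intrinsics"])
    v,u=np.mgrid[:400,:640];c=np.stack([(u-K[0,2])/K[0,0]*d,(v-K[1,2])/K[1,1]*d,d],-1)
    if n=="wrist":
        T=np.array(p["tool_from_camera"]);c=c@T[:3,:3].T+T[:3,3];w=c@np.array(s["ee_rot"]).T+np.array(s["tcp_pos"])
    else: w=(c-np.array(p["t"]))@np.array(p["R"])
    w[d==0]=np.nan
    return im,w
E
python3 - <<'E'
from h import *
s=sense();print(s["tcp_pos"],s["ee_rot"],s["time_s"])
ims=[]
for n in("scene","side"):
    im,w=cloud(n);np.savez("%s0.npz"%n,im=im,w=w);cv2.imwrite(f"pics/{n}0.png",im[:,:,::-1])
    p=camera_params(n);print(n,-np.array(p["R"]).T@np.array(p["t"]))
    print(np.round(w[40::60,40::80],2).tolist()) if 0 else None
E
```

```text
[6.24386231e-01 2.49407220e-06 2.21449998e-01] [[-2.15435764e-04 -9.99997569e-01 -2.19427219e-03]
 [-9.99999973e-01  2.15617665e-04 -8.26618808e-05]
 [ 8.31348037e-05  2.19425432e-03 -9.99997589e-01]] 0.0
scene [-0.40595626 -0.891107    0.73971202]
side [0.14670506 0.88403544 0.92081425]
```

View pics/scene0.png

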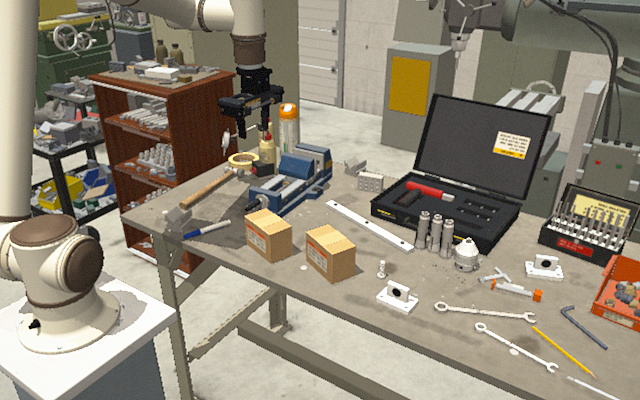

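View pics/side0.png

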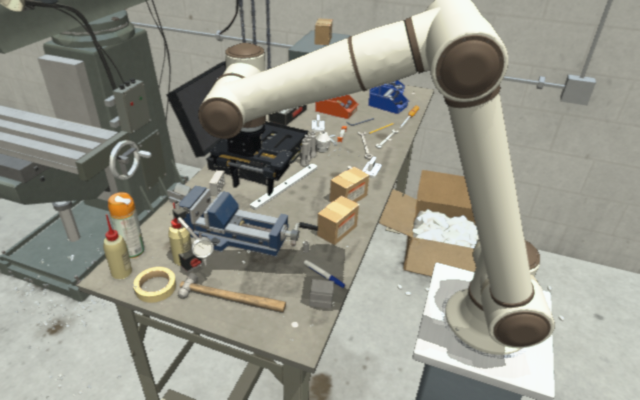

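The scene view shows the left carton near pixel (268,235), the right one at (330,252), the rail around (368,225), the bolt at (381,270) and the bracket at (397,295). The side view shows the cartons at (337,220) and (348,187), with the vise just left of the left carton.

Run:
```python
from h import *
for n in("scene","side"):
    z=np.load(n+"0.npz");im,w=z["im"],z["w"];hsv=cv2.cvtColor(im,cv2.COLOR_RGB2HSV)
    tab=(w[...,0]>.2)&(w[...,0]<.95)&(abs(w[...,1])<.5)
    m=((hsv[...,0]>8)&(hsv[...,0]<24)&(hsv[...,1]>70)&tab&(w[...,2]>.015)&(w[...,2]<.12)).astype(np.uint8)
    N,l,st,_=cv2.connectedComponentsWithStats(m)
    for i in range(1,N):
        if st[i,4]<300: continue
        q=w[l==i];print(n,st[i],"zq",np.percentile(q[:,2],[2,98]).round(3))
        t=q[q[:,2]>.078];
        if len(t)>50: print("  top",len(t),cv2.minAreaRect(t[:,:2].astype(np.float32)*1000),t.mean(0).round(3))
    # everything above table: coarse components
    m=(tab&(w[...,2]>.008)&(w[...,2]<.16)).astype(np.uint8)
    N,l,st,_=cv2.connectedComponentsWithStats(m)
    for i in range(1,N):
        if st[i,4]<25: continue
        q=w[l==i];print("  obj",st[i],np.percentile(q,[2,98],axis=0).round(3).tolist(),[round(float(a),1) for b in cv2.minAreaRect(q[:,:2].astype(np.float32)*1000) for a in np.atleast_1d(b)])
```

```text
scene [259 130  17  34 317] zq [0.052 0.119]
  top 192 ((837.743408203125, 152.5911865234375), (193.58804321289062, 50.3867301940918), 53.368160247802734) [0.799 0.101 0.098]
scene [179 170  55  36 355] zq [0.015 0.027]
scene [ 245  208   48   51 1393] zq [0.017 0.09 ]
  top 602 ((446.791015625, -182.43247985839844), (120.61483764648438, 67.89482116699219), 72.11601257324219) [ 0.441 -0.188  0.086]
scene [ 306  224   50   56 1589] zq [0.017 0.089]
  top 707 ((465.5105895996094, -352.7962341308594), (120.17575073242188, 68.87154388427734), 65.1492919921875) [ 0.459 -0.359  0.086]
  obj [ 179  115  154  147 7990] [[0.404, -0.24, 0.011], [0.934, 0.222, 0.138]] [661.1, 16.6, 641.0, 399.7, 15.7]
  obj [222 134  17  22 124] [[0.66, 0.138, 0.102], [0.714, 0.184, 0.159]] [685.1, 155.9, 53.9, 49.0, 27.5]
  obj [ 344  160  117   87 3550] [[0.666, -0.498, 0.01], [0.945, -0.139, 0.063]] [804.3, -304.1, 391.8, 291.2, 90.0]
  obj [326 200  89  53 771] [[0.626, -0.485, 0.009], [0.727, -0.191, 0.02]] [682.2, -335.4, 322.6, 31.2, 73.0]
  obj [165 206  29  25 482] [[0.369, 0.061, 0.009], [0.43, 0.113,
[... 1124 characters left out ...]
 [641.1, -129.4, 599.4, 574.5, 18.5]
  obj [237 167  30  17 260] [[0.747, -0.323, 0.009], [0.848, -0.309, 0.051]] [797.5, -314.3, 15.1, 108.2, 86.4]
  obj [ 103  205   42   74 1885] [[0.897, 0.112, 0.012], [0.944, 0.233, 0.156]] [923.6, 167.3, 50.2, 136.2, 6.2]
  obj [303 240   6  11  60] [[0.494, -0.072, 0.009], [0.509, -0.052, 0.034]] [501.8, -62.4, 14.5, 22.1, 21.4]
  obj [304 260  41  46 776] [[0.366, -0.005, 0.009], [0.474, 0.123, 0.046]] [406.8, 41.4, 97.1, 164.3, 26.4]
  obj [133 267  43  34 747] [[0.76, 0.17, 0.009], [0.858, 0.267, 0.028]] [810.7, 216.8, 101.6, 105.4, 42.5]
  obj [ 178  273  108   39 1099] [[0.475, 0.156, 0.009], [0.74, 0.223, 0.026]] [608.1, 188.9, 276.8, 73.0, 1.5]
```

Run:
```python
from h import *
w=np.concatenate([np.load(n+"0.npz")["w"].reshape(-1,3) for n in("scene","side")])
w=w[(w[:,2]>.05)&(w[:,2]<.2)]
print("max z; rows x, cols y -.26..0.06")
for x in np.arange(.4,.76,.03):
    print(round(x,2),[ (lambda q: int(1000*np.percentile(q,95)) if len(q)>3 else 0)(w[(abs(w[:,0]-x)<.015)&(abs(w[:,1]-y)<.015),2]) for y in np.arange(-.26,.07,.03)])
```

```text
max z; rows x, cols y -.26..0.06
0.4 [0, 87, 87, 87, 0, 0, 0, 0, 0, 0, 0, 0]
0.43 [0, 88, 89, 89, 88, 87, 0, 0, 0, 0, 0, 0]
0.46 [86, 88, 89, 89, 89, 85, 0, 0, 0, 0, 0, 0]
0.49 [0, 0, 89, 89, 88, 82, 83, 0, 0, 0, 0, 0]
0.52 [0, 0, 0, 0, 0, 0, 83, 65, 0, 0, 0, 0]
0.55 [0, 0, 0, 0, 0, 0, 76, 66, 0, 0, 0, 0]
0.58 [0, 0, 0, 0, 0, 78, 78, 77, 78, 0, 0, 0]
0.61 [0, 0, 0, 0, 0, 75, 76, 76, 58, 0, 0, 0]
0.64 [0, 0, 0, 0, 0, 61, 59, 60, 60, 0, 0, 0]
0.67 [0, 0, 0, 0, 0, 60, 60, 59, 59, 57, 0, 0]
0.7 [0, 0, 0, 0, 0, 60, 60, 60, 61, 58, 0, 0]
0.73 [0, 0, 0, 0, 0, 92, 94, 96, 100, 99, 0, 0]
```

Request:
{"fn": "drive_tool", "kwargs": {"rows": [{"tx":2,"ty":3,"claw":5},{"tx":2,"ty":3,"claw":5},{"tx":2,"ty":3,"claw":5},{"tx":2,"ty":3,"claw":5},{"tx":2,"ty":3,"claw":5},{"tx":2,"ty":3,"claw":5},{"tx":2,"ty":3,"claw":5},{"tx":2,"ty":3,"claw":5}]}}

```text
invalid input at $.rows[0]: expected keys tx, ty, tz, ax, ay, az, claw
```

Request:
{"fn": "drive_tool", "kwargs": {"rows": [{"az":-0.12,"claw":5},{"az":-0.12,"claw":5},{"az":-0.12,"claw":5},{"az":-0.12,"claw":5},{"az":-0.12,"claw":5},{"az":-0.12,"claw":5},{"az":-0.12,"claw":5},{"az":-0.12,"claw":5},{"az":-0.12,"claw":5},{"az":-0.12,"claw":5}]}}

```text
invalid input at $.rows[0]: expected keys tx, ty, tz, ax, ay, az, claw
```

Request:
{"fn": "drive_tool", "kwargs": {"rows": [{"az":-0.06,"claw":5},{"claw":5},{"claw":5}]}}

```text
invalid input at $.rows[0]: expected keys tx, ty, tz, ax, ay, az, claw
```

Request:
{"fn": "drive_tool", "kwargs": {"rows": [{"tx":2,"ty":3,"tz":0,"ax":0,"ay":0,"az":0,"claw":5},{"tx":2,"ty":3,"tz":0,"ax":0,"ay":0,"az":0,"claw":5},{"tx":2,"ty":3,"tz":0,"ax":0,"ay":0,"az":0,"claw":5},{"tx":2,"ty":3,"tz":0,"ax":0,"ay":0,"az":0,"claw":5},{"tx":2,"ty":3,"tz":0,"ax":0,"ay":0,"az":0,"claw":5},{"tx":2,"ty":3,"tz":0,"ax":0,"ay":0,"az":0,"claw":5},{"tx":2,"ty":3,"tz":0,"ax":0,"ay":0,"az":0,"claw":5},{"tx":2,"ty":3,"tz":0,"ax":0,"ay":0,"az":0,"claw":5}]}}

```text
time_s: 0.77
tcp_pos: [0.383, -0.1606, 0.2222]
ee_rot: [[0.0, -1.0, -0.001], [-1.0, -0.0, 0.0], [-0.0, 0.001, -1.0]]
wrist_force: [0.4, -0.6, -0.3]
gripper_width: 0.586
gripper_force: 0.0
```

Request:
{"fn": "drive_tool", "kwargs": {"rows": [{"tx":0,"ty":0,"tz":0,"ax":0,"ay":0,"az":-0.12,"claw":5},{"tx":0,"ty":0,"tz":0,"ax":0,"ay":0,"az":-0.12,"claw":5},{"tx":0,"ty":0,"tz":0,"ax":0,"ay":0,"az":-0.12,"claw":5},{"tx":0,"ty":0,"tz":0,"ax":0,"ay":0,"az":-0.12,"claw":5},{"tx":0,"ty":0,"tz":0,"ax":0,"ay":0,"az":-0.12,"claw":5},{"tx":0,"ty":0,"tz":0,"ax":0,"ay":0,"az":-0.12,"claw":5},{"tx":0,"ty":0,"tz":0,"ax":0,"ay":0,"az":-0.12,"claw":5},{"tx":0,"ty":0,"tz":0,"ax":0,"ay":0,"az":-0.12,"claw":5},{"tx":0,"ty":0,"tz":0,"ax":0,"ay":0,"az":-0.12,"claw":5},{"tx":0,"ty":0,"tz":0,"ax":0,"ay":0,"az":-0.12,"claw":5}]}}

```text
time_s: 1.6
tcp_pos: [0.3846, -0.1599, 0.2222]
ee_rot: [[0.934, -0.357, -0.001], [-0.357, -0.934, 0.0], [-0.001, 0.0, -1.0]]
wrist_force: [-0.0, 0.7, -0.4]
gripper_width: 0.578
gripper_force: 0.0
```

Request:
{"fn": "drive_tool", "kwargs": {"rows": [{"tx":0,"ty":0,"tz":0,"ax":0,"ay":0,"az":-0.06,"claw":5},{"tx":0,"ty":0,"tz":0,"ax":0,"ay":0,"az":0,"claw":5},{"tx":0,"ty":0,"tz":0,"ax":0,"ay":0,"az":0,"claw":5}]}}

```text
time_s: 1.85
tcp_pos: [0.3847, -0.1599, 0.2223]
ee_rot: [[0.952, -0.308, -0.001], [-0.308, -0.952, 0.0], [-0.001, 0.0, -1.0]]
wrist_force: [0.4, -0.2, 0.1]
gripper_width: 0.573
gripper_force: 0.0
```

Request:
{"fn": "drive_tool", "kwargs": {"rows": [{"tx":0,"ty":0,"tz":3.5,"ax":0,"ay":0,"az":0,"claw":5},{"tx":0,"ty":0,"tz":3.5,"ax":0,"ay":0,"az":0,"claw":5},{"tx":0,"ty":0,"tz":3.5,"ax":0,"ay":0,"az":0,"claw":5},{"tx":0,"ty":0,"tz":3.5,"ax":0,"ay":0,"az":0,"claw":5},{"tx":0,"ty":0,"tz":1.2,"ax":0,"ay":0,"az":0,"claw":5},{"tx":0.5,"ty":0,"tz":0,"ax":0,"ay":0,"az":0,"claw":5},{"tx":0.5,"ty":0,"tz":0,"ax":0,"ay":0,"az":0,"claw":5},{"tx":0.5,"ty":0,"tz":0,"ax":0,"ay":0,"az":0,"claw":5},{"tx":0.3,"ty":0,"tz":0,"ax":0,"ay":0,"az":0,"claw":5},{"tx":0,"ty":0,"tz":0,"ax":0,"ay":0,"az":0,"claw":5}]}}

```text
time_s: 2.68
tcp_pos: [0.4039, -0.1657, 0.0718]
ee_rot: [[0.952, -0.306, 0.003], [-0.306, -0.952, -0.0], [0.003, -0.001, -1.0]]
wrist_force: [0.2, -0.2, -1.0]
gripper_width: 0.574
gripper_force: 0.0
```

Request:
{"fn": "drive_tool", "kwargs": {"rows": [{"tx":0.2,"ty":0,"tz":0,"ax":0,"ay":0,"az":0,"claw":5},{"tx":0.2,"ty":0,"tz":0,"ax":0,"ay":0,"az":0,"claw":5},{"tx":0.2,"ty":0,"tz":0,"ax":0,"ay":0,"az":0,"claw":5}]}}

```text
time_s: 2.93
tcp_pos: [0.4061, -0.1672, 0.0707]
ee_rot: [[0.952, -0.307, -0.003], [-0.307, -0.952, 0.001], [-0.003, 0.001, -1.0]]
wrist_force: [-5.1, 1.7, 3.1]
gripper_width: 0.575
gripper_force: 2.6
```

Request:
{"fn": "drive_tool", "kwargs": {"rows": [{"tx":0.6,"ty":0,"tz":-0.6,"ax":0,"ay":0,"az":0,"claw":5},{"tx":0.7,"ty":0,"tz":-0.5,"ax":0,"ay":0,"az":0,"claw":5},{"tx":0.7,"ty":0,"tz":-0.45,"ax":0,"ay":0,"az":0,"claw":5},{"tx":0.75,"ty":0,"tz":-0.35,"ax":0,"ay":0,"az":0,"claw":5}]}}

```text
time_s: 3.27
tcp_pos: [0.4359, -0.1761, 0.0906]
ee_rot: [[0.952, -0.306, 0.003], [-0.306, -0.952, -0.0], [0.003, -0.0, -1.0]]
wrist_force: [0.1, 0.8, -0.1]
gripper_width: 0.576
gripper_force: 0.1
```

Run:
```python
from h import *
im,w=cloud("scene");cv2.imwrite("pics/s1.png",cv2.resize(im[160:320,200:440,::-1],None,fx=3,fy=3))
```

```text
(no output)
```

View pics/s1.png

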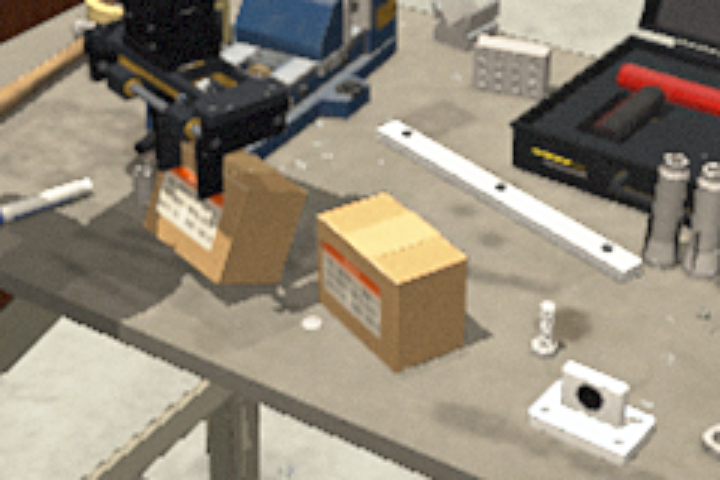

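The left carton is tipping cleanly about its far edge (crop pixel 235,215), and the bush at (143,180) is undisturbed. Continuing the arc.

Request:
{"fn": "drive_tool", "kwargs": {"rows": [{"tx":0.8,"ty":0,"tz":-0.25,"ax":0,"ay":0,"az":0,"claw":5},{"tx":0.8,"ty":0,"tz":-0.2,"ax":0,"ay":0,"az":0,"claw":5},{"tx":0.8,"ty":0,"tz":-0.1,"ax":0,"ay":0,"az":0,"claw":5},{"tx":0.8,"ty":0,"tz":0,"ax":0,"ay":0,"az":0,"claw":5},{"tx":0.8,"ty":0,"tz":0,"ax":0,"ay":0,"az":0,"claw":5},{"tx":0.8,"ty":0,"tz":0,"ax":0,"ay":0,"az":0,"claw":5},{"tx":0,"ty":0,"tz":0,"ax":0,"ay":0,"az":0,"claw":5},{"tx":0,"ty":0,"tz":0,"ax":0,"ay":0,"az":0,"claw":5}]}}

```text
time_s: 3.98
tcp_pos: [0.4798, -0.1905, 0.0946]
ee_rot: [[0.952, -0.306, -0.001], [-0.306, -0.952, 0.0], [-0.001, 0.0, -1.0]]
wrist_force: [-1.1, 0.0, 0.1]
gripper_width: 0.572
gripper_force: 0.0
```

Run:
```python
from h import *
im,w=cloud("scene");cv2.imwrite("pics/s2.png",cv2.resize(im[160:320,200:440,::-1],None,fx=3,fy=3))
```

```text
(no output)
```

View pics/s2.png

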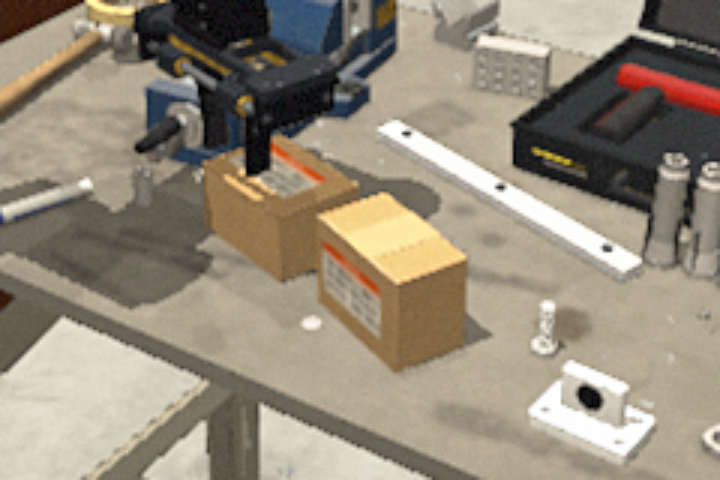

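The left carton lies flat, and its underside (crop around 255,230) is bare. Next is the right one.

Request:
{"fn": "drive_tool", "kwargs": {"rows": [{"tx":0,"ty":0,"tz":-3.5,"ax":0,"ay":0,"az":0,"claw":5},{"tx":0,"ty":0,"tz":-3.5,"ax":0,"ay":0,"az":0,"claw":5},{"tx":-3.6,"ty":0,"tz":0,"ax":0,"ay":0,"az":0,"claw":5},{"tx":0,"ty":3,"tz":0,"ax":0,"ay":0,"az":0,"claw":5},{"tx":0,"ty":4,"tz":0,"ax":0,"ay":0,"az":0,"claw":5},{"tx":0,"ty":4,"tz":0,"ax":0,"ay":0,"az":0,"claw":5},{"tx":0,"ty":4,"tz":0,"ax":0,"ay":0,"az":0,"claw":5},{"tx":0,"ty":0,"tz":0,"ax":0,"ay":0,"az":0.117,"claw":5},{"tx":0,"ty":0,"tz":0,"ax":0,"ay":0,"az":0,"claw":5},{"tx":0,"ty":0,"tz":0,"ax":0,"ay":0,"az":0,"claw":5}]}}

```text
time_s: 4.87
tcp_pos: [0.3988, -0.3221, 0.1648]
ee_rot: [[0.91, -0.414, -0.001], [-0.414, -0.91, 0.001], [-0.001, -0.0, -1.0]]
wrist_force: [-0.2, -0.2, 0.6]
gripper_width: 0.576
gripper_force: 0.0
```

Run:
```python
from h import *
for n in("scene","side"):
    im,w=cloud(n);hsv=cv2.cvtColor(im,cv2.COLOR_RGB2HSV)
    m=((hsv[...,0]>8)&(hsv[...,0]<24)&(hsv[...,1]>70)&(abs(w[...,0]-.48)<.15)&(w[...,1]<-.08)&(w[...,2]>.015)&(w[...,2]<.12)).astype(np.uint8)
    N,l,st,_=cv2.connectedComponentsWithStats(m)
    for lo,hi in((.060,.074),(.08,.092)):
        mm=((w[...,2]>lo)&(w[...,2]<hi)&(abs(w[...,0]-.48)<.15)&(w[...,1]<-.1)&(w[...,1]>-.45)&(hsv[...,2]>90)).astype(np.uint8)
        N,l,st,_=cv2.connectedComponentsWithStats(mm)
        for i in range(1,N):
            if st[i,4]>200:
                q=w[l==i];print(n,lo,st[i,4],cv2.minAreaRect(q[:,:2].astype(np.float32)*1000),q.mean(0).round(3))
print(sense()["tcp_pos"])
```

```text
scene 0.06 736 ((520.9649658203125, -205.5212860107422), (120.53140258789062, 87.9856948852539), 72.32049560546875) [ 0.509 -0.209  0.068]
scene 0.06 266 ((437.6995544433594, -357.344970703125), (60.64915084838867, 131.6927032470703), 6.73943567276001) [ 0.438 -0.371  0.067]
scene 0.08 878 ((466.47943115234375, -354.39886474609375), (119.78369140625, 70.6968994140625), 65.44091033935547) [ 0.461 -0.357  0.087]
side 0.06 711 ((520.5531616210938, -202.09214782714844), (120.00428009033203, 90.0341796875), 72.53091430664062) [ 0.52  -0.198  0.066]
side 0.08 448 ((465.62005615234375, -350.84222412109375), (123.19949340820312, 70.74565124511719), 65.5231704711914) [ 0.465 -0.346  0.085]
[ 0.39959339 -0.32134445  0.16503247]
```

Request:
{"fn": "drive_tool", "kwargs": {"rows": [{"tx":0,"ty":0,"tz":3.5,"ax":0,"ay":0,"az":0,"claw":5},{"tx":0,"ty":0,"tz":3.5,"ax":0,"ay":0,"az":0,"claw":5},{"tx":0,"ty":0,"tz":2.4,"ax":0,"ay":0,"az":0,"claw":5},{"tx":0.8,"ty":0,"tz":0,"ax":0,"ay":0,"az":0,"claw":5},{"tx":0.8,"ty":0,"tz":0,"ax":0,"ay":0,"az":0,"claw":5},{"tx":0.7,"ty":0,"tz":0,"ax":0,"ay":0,"az":0,"claw":5},{"tx":0.3,"ty":0,"tz":0,"ax":0,"ay":0,"az":0,"claw":5},{"tx":0.2,"ty":0,"tz":0,"ax":0,"ay":0,"az":0,"claw":5},{"tx":0.2,"ty":0,"tz":0,"ax":0,"ay":0,"az":0,"claw":5},{"tx":0,"ty":0,"tz":0,"ax":0,"ay":0,"az":0,"claw":5}]}}

```text
time_s: 5.8
tcp_pos: [0.4266, -0.3346, 0.0719]
ee_rot: [[0.91, -0.415, -0.0], [-0.415, -0.91, 0.0], [-0.0, -0.0, -1.0]]
wrist_force: [-3.1, 2.9, 2.6]
gripper_width: 0.574
gripper_force: 1.9
```

Request:
{"fn": "drive_tool", "kwargs": {"rows": [{"tx":0.2,"ty":0,"tz":0,"ax":0,"ay":0,"az":0,"claw":5},{"tx":0.2,"ty":0,"tz":-0.05,"ax":0,"ay":0,"az":0,"claw":5},{"tx":0,"ty":0,"tz":0,"ax":0,"ay":0,"az":0,"claw":5}]}}

```text
time_s: 6.05
tcp_pos: [0.4304, -0.3365, 0.0719]
ee_rot: [[0.91, -0.415, -0.0], [-0.415, -0.91, -0.0], [-0.0, 0.0, -1.0]]
wrist_force: [-3.8, 2.0, 5.2]
gripper_width: 0.576
gripper_force: 2.6
```

Contact at the same height as before, so I'll run the same arc.

Request:
{"fn": "drive_tool", "kwargs": {"rows": [{"tx":0.6,"ty":0,"tz":-0.6,"ax":0,"ay":0,"az":0,"claw":5},{"tx":0.7,"ty":0,"tz":-0.5,"ax":0,"ay":0,"az":0,"claw":5},{"tx":0.7,"ty":0,"tz":-0.45,"ax":0,"ay":0,"az":0,"claw":5},{"tx":0.75,"ty":0,"tz":-0.35,"ax":0,"ay":0,"az":0,"claw":5},{"tx":0.8,"ty":0,"tz":-0.25,"ax":0,"ay":0,"az":0,"claw":5},{"tx":0.8,"ty":0,"tz":-0.2,"ax":0,"ay":0,"az":0,"claw":5},{"tx":0.8,"ty":0,"tz":-0.1,"ax":0,"ay":0,"az":0,"claw":5},{"tx":0.8,"ty":0,"tz":0,"ax":0,"ay":0,"az":0,"claw":5},{"tx":0.8,"ty":0,"tz":0,"ax":0,"ay":0,"az":0,"claw":5},{"tx":0.8,"ty":0,"tz":0,"ax":0,"ay":0,"az":0,"claw":5}]}}

```text
time_s: 6.88
tcp_pos: [0.4999, -0.3679, 0.0958]
ee_rot: [[0.91, -0.415, -0.0], [-0.415, -0.91, 0.0], [-0.0, -0.0, -1.0]]
wrist_force: [-0.1, 0.1, -0.4]
gripper_width: 0.574
gripper_force: 0.0
```

Request:
{"fn": "drive_tool", "kwargs": {"rows": [{"tx":0,"ty":0,"tz":0,"ax":0,"ay":0,"az":0,"claw":5},{"tx":0,"ty":0,"tz":-3.5,"ax":0,"ay":0,"az":0,"claw":5},{"tx":-4,"ty":0,"tz":-3.5,"ax":0,"ay":0,"az":0,"claw":5},{"tx":-4,"ty":0,"tz":0,"ax":0,"ay":0,"az":0,"claw":5},{"tx":0,"ty":0,"tz":0,"ax":0,"ay":0,"az":0,"claw":5},{"tx":0,"ty":0,"tz":0,"ax":0,"ay":0,"az":0,"claw":5}]}}

```text
time_s: 7.38
tcp_pos: [0.432, -0.3371, 0.1588]
ee_rot: [[0.91, -0.415, -0.001], [-0.415, -0.91, 0.001], [-0.001, -0.0, -1.0]]
wrist_force: [0.0, -0.6, -0.5]
gripper_width: 0.578
gripper_force: 0.0
```

```bash
cat > m.py <<'E'
from h import *
def run(name):
    for n in("scene","side"):
        im,w=cloud(n)
        if n=="scene" and name: cv2.imwrite(f"pics/{name}.png",cv2.resize(im[160:320,200:440,::-1],None,fx=3,fy=3))
        hsv=cv2.cvtColor(im,cv2.COLOR_RGB2HSV)
        mm=((w[...,2]>.058)&(w[...,2]<.074)&(abs(w[...,0]-.53)<.18)&(w[...,1]<-.14)&(w[...,1]>-.5)&(hsv[...,2]>90)).astype(np.uint8)
        N,l,st,_=cv2.connectedComponentsWithStats(mm)
        for i in range(1,N):
            if st[i,4]>200:
                q=w[l==i];print(n,st[i,4],cv2.minAreaRect(q[:,:2].astype(np.float32)*1000))
        r=((w[...,2]>.009)&(w[...,2]<.02)&(abs(w[...,0]-.68)<.08)&(w[...,1]<-.17)&(w[...,1]>-.5)&(hsv[...,2]>150)).astype(np.uint8)
        N,l,st,_=cv2.connectedComponentsWithStats(r)
        i=1+st[1:,4].argmax();q=w[l==i];print(n,"rail",st[i,4],cv2.minAreaRect(q[:,:2].astype(np.float32)*1000))
E
python3 -c "import m;m.run('s3')"
```

```text
scene 915 ((520.9442749023438, -205.81964111328125), (121.76366424560547, 90.38247680664062), 71.29857635498047)
scene 1093 ((533.343017578125, -384.52392578125), (121.48817443847656, 89.378662109375), 65.6705551147461)
scene rail 664 ((677.3236694335938, -348.635986328125), (295.46795654296875, 32.5072021484375), 72.41214752197266)
side 567 ((534.5449829101562, -380.9990234375), (120.08255004882812, 92.35928344726562), 66.60152435302734)
side 720 ((520.991455078125, -202.8428955078125), (122.47521209716797, 90.52264404296875), 71.48253631591797)
side rail 448 ((680.494140625, -333.7559814453125), (323.2915344238281, 31.491783142089844), 72.67786407470703)
```

View pics/s3.png

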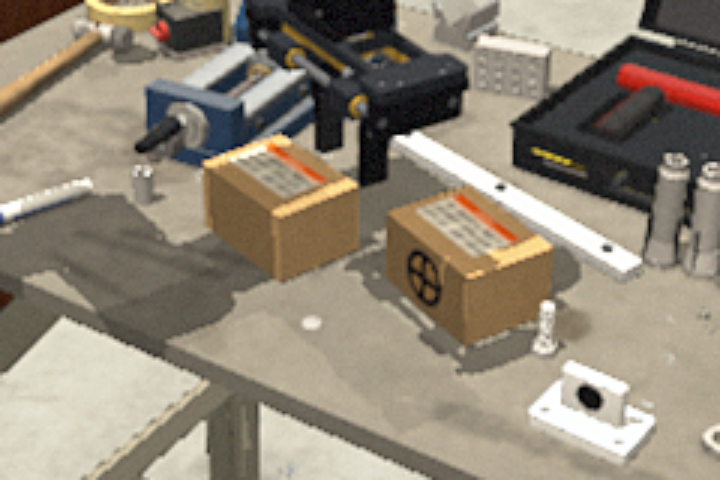

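The stamp is on the right carton (crop around 424,277). The left one is bare. Rail, bolt and bush are undisturbed. The pushing line is clear of the bolt by about 3 cm.

Request:
{"fn": "drive_tool", "kwargs": {"rows": [{"tx":0,"ty":0,"tz":0,"ax":0,"ay":0,"az":-0.07,"claw":7},{"tx":0,"ty":0,"tz":0,"ax":0,"ay":0,"az":-0.06,"claw":7},{"tx":1,"ty":0.7,"tz":0,"ax":0,"ay":0,"az":0,"claw":7},{"tx":1,"ty":0.7,"tz":0,"ax":0,"ay":0,"az":0,"claw":7},{"tx":0,"ty":0,"tz":3.5,"ax":0,"ay":0,"az":0,"claw":7},{"tx":0,"ty":0,"tz":3.5,"ax":0,"ay":0,"az":0,"claw":7},{"tx":0,"ty":0,"tz":3.4,"ax":0,"ay":0,"az":0,"claw":7},{"tx":0,"ty":0,"tz":3,"ax":0,"ay":0,"az":0,"claw":7},{"tx":0,"ty":0,"tz":0,"ax":0,"ay":0,"az":0,"claw":7},{"tx":0,"ty":0,"tz":0,"ax":0,"ay":0,"az":0,"claw":7}]}}

```text
time_s: 8.32
tcp_pos: [0.4492, -0.3574, 0.0228]
ee_rot: [[0.956, -0.293, -0.004], [-0.293, -0.956, 0.001], [-0.004, 0.0, -1.0]]
wrist_force: [-0.3, -0.6, 1.3]
gripper_width: 0.809
gripper_force: 0.0
```

Request:
{"fn": "drive_tool", "kwargs": {"rows": [{"tx":1,"ty":0,"tz":0,"ax":0,"ay":0,"az":0,"claw":7},{"tx":1,"ty":0,"tz":0,"ax":0,"ay":0,"az":0,"claw":7},{"tx":0.5,"ty":0,"tz":0,"ax":0,"ay":0,"az":0,"claw":7},{"tx":0.5,"ty":0,"tz":0,"ax":0,"ay":0,"az":0,"claw":7},{"tx":0.5,"ty":0,"tz":0,"ax":0,"ay":0,"az":0,"claw":7},{"tx":0.5,"ty":0,"tz":0,"ax":0,"ay":0,"az":0,"claw":7},{"tx":0.5,"ty":0,"tz":0,"ax":0,"ay":0,"az":0,"claw":7},{"tx":0.5,"ty":0,"tz":0,"ax":0,"ay":0,"az":0,"claw":7},{"tx":0.5,"ty":0,"tz":0,"ax":0,"ay":0,"az":0,"claw":7},{"tx":0.5,"ty":0,"tz":0,"ax":0,"ay":0,"az":0,"claw":7}]}}

```text
time_s: 9.15
tcp_pos: [0.5056, -0.3744, 0.0246]
ee_rot: [[0.956, -0.293, -0.003], [-0.293, -0.956, 0.001], [-0.003, -0.0, -1.0]]
wrist_force: [-5.1, 2.0, 5.3]
gripper_width: 0.804
gripper_force: 2.8
```

```bash
python3 -c "import m;m.run('')"
```

```text
scene 891 ((520.6609497070312, -205.513427734375), (120.63883209228516, 89.07752227783203), 71.94178009033203)
scene rail 162 ((647.60205078125, -447.454345703125), (91.76282501220703, 29.64204978942871), 70.14376831054688)
side 714 ((520.8408203125, -202.2231903076172), (122.83024597167969, 90.02398681640625), 70.68081665039062)
side rail 373 ((682.1560668945312, -331.64422607421875), (322.311767578125, 28.92831802368164), 72.94640350341797)
```

Request:
{"fn": "drive_tool", "kwargs": {"rows": [{"tx":0.5,"ty":0,"tz":0,"ax":0,"ay":0,"az":0,"claw":7},{"tx":0.5,"ty":0,"tz":0,"ax":0,"ay":0,"az":0,"claw":7},{"tx":0.5,"ty":0,"tz":0,"ax":0,"ay":0,"az":0,"claw":7},{"tx":0.5,"ty":0,"tz":0,"ax":0,"ay":0,"az":0,"claw":7},{"tx":0.5,"ty":0,"tz":0,"ax":0,"ay":0,"az":0,"claw":7},{"tx":0.5,"ty":0,"tz":0,"ax":0,"ay":0,"az":0,"claw":7},{"tx":0.5,"ty":0,"tz":0,"ax":0,"ay":0,"az":0,"claw":7},{"tx":0.4,"ty":0,"tz":0,"ax":0,"ay":0,"az":0,"claw":7},{"tx":0,"ty":0,"tz":0,"ax":0,"ay":0,"az":0,"claw":7}]}}

```text
time_s: 10.0
tcp_pos: [0.5454, -0.3868, 0.0243]
ee_rot: [[0.956, -0.293, 0.002], [-0.293, -0.956, -0.001], [0.002, 0.0, -1.0]]
wrist_force: [-2.1, -0.2, 0.0]
gripper_width: 0.802
gripper_force: 0.1
```

```bash
python3 -c "import m;m.run('s4')"
```

```text
scene 913 ((522.0123291015625, -206.14413452148438), (121.37220764160156, 91.47826385498047), 72.80880737304688)
scene rail 66 ((635.8604125976562, -475.93115234375), (24.476537704467773, 28.205785751342773), 70.9001235961914)
side 719 ((520.2615966796875, -202.62509155273438), (122.94505310058594, 88.66754913330078), 72.85542297363281)
side rail 250 ((695.5614624023438, -284.57794189453125), (220.8525848388672, 28.67849349975586), 72.50074768066406)
```

View pics/s4.png

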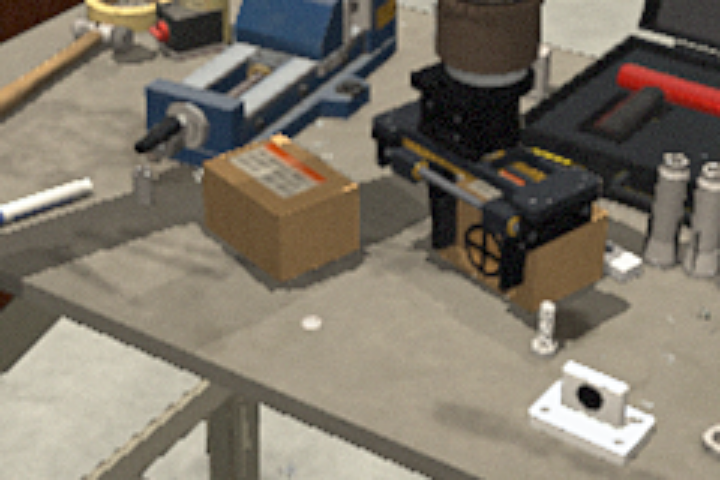

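The stamped carton is pushed square between the fingers (crop around 490,250), close to the rail, and the bolt at (545,330) is clear.

Request:
{"fn": "drive_tool", "kwargs": {"rows": [{"tx":0.2,"ty":0,"tz":0,"ax":0,"ay":0,"az":0,"claw":7},{"tx":0.2,"ty":0,"tz":0,"ax":0,"ay":0,"az":0,"claw":7},{"tx":0.2,"ty":0,"tz":0,"ax":0,"ay":0,"az":0,"claw":7}]}}

```text
time_s: 10.35
tcp_pos: [0.549, -0.3879, 0.0246]
ee_rot: [[0.956, -0.294, -0.001], [-0.294, -0.956, 0.001], [-0.002, -0.0, -1.0]]
wrist_force: [-3.5, 0.6, 2.6]
gripper_width: 0.806
gripper_force: 1.7
```

Request:
{"fn": "drive_tool", "kwargs": {"rows": [{"tx":0.15,"ty":0,"tz":0,"ax":0,"ay":0,"az":0,"claw":7},{"tx":0.15,"ty":0,"tz":0,"ax":0,"ay":0,"az":0,"claw":7},{"tx":0,"ty":0,"tz":0,"ax":0,"ay":0,"az":0,"claw":7}]}}

```text
time_s: 10.6
tcp_pos: [0.5506, -0.3884, 0.0246]
ee_rot: [[0.956, -0.294, -0.004], [-0.294, -0.956, 0.002], [-0.005, -0.0, -1.0]]
wrist_force: [-6.9, 3.3, 6.5]
gripper_width: 0.802
gripper_force: 3.6
```

Request:
{"fn": "drive_tool", "kwargs": {"rows": [{"tx":0.15,"ty":0,"tz":0,"ax":0,"ay":0,"az":0,"claw":7},{"tx":0.15,"ty":0,"tz":0,"ax":0,"ay":0,"az":0,"claw":7},{"tx":0,"ty":0,"tz":0,"ax":0,"ay":0,"az":0,"claw":7}]}}

```text
time_s: 10.85
tcp_pos: [0.5506, -0.3882, 0.0246]
ee_rot: [[0.955, -0.295, -0.011], [-0.295, -0.956, 0.005], [-0.012, -0.001, -1.0]]
wrist_force: [-12.9, 5.8, 9.4]
gripper_width: 0.803
gripper_force: 6.8
```

Request:
{"fn": "drive_tool", "kwargs": {"rows": [{"tx":0.15,"ty":0,"tz":0,"ax":0,"ay":0,"az":0,"claw":7},{"tx":0.15,"ty":0,"tz":0,"ax":0,"ay":0,"az":0,"claw":7},{"tx":0,"ty":0,"tz":0,"ax":0,"ay":0,"az":0,"claw":7}]}}

```text
time_s: 11.1
tcp_pos: [0.5504, -0.3881, 0.0246]
ee_rot: [[0.955, -0.295, -0.017], [-0.295, -0.955, 0.007], [-0.018, -0.002, -1.0]]
wrist_force: [-18.0, 8.4, 14.0]
gripper_width: 0.805
gripper_force: 10.0
```

It has stopped firmly against the rail: the force is rising with no motion. Backing off level, then up.

Request:
{"fn": "drive_tool", "kwargs": {"rows": [{"tx":-0.3,"ty":0,"tz":0,"ax":0,"ay":0,"az":0,"claw":7},{"tx":-0.4,"ty":0,"tz":0,"ax":0,"ay":0,"az":0,"claw":7},{"tx":-0.8,"ty":0,"tz":0,"ax":0,"ay":0,"az":0,"claw":7},{"tx":-2,"ty":0,"tz":0,"ax":0,"ay":0,"az":0,"claw":7},{"tx":-3,"ty":0,"tz":0,"ax":0,"ay":0,"az":0,"claw":7},{"tx":0,"ty":0,"tz":-3.5,"ax":0,"ay":0,"az":0,"claw":7},{"tx":0,"ty":0,"tz":-3.5,"ax":0,"ay":0,"az":0,"claw":7},{"tx":-3,"ty":0,"tz":-3.5,"ax":0,"ay":0,"az":0,"claw":7},{"tx":-3,"ty":0,"tz":-3.5,"ax":0,"ay":0,"az":0,"claw":7},{"tx":0,"ty":0,"tz":0,"ax":0,"ay":0,"az":0,"claw":7}]}}

```text
time_s: 11.93
tcp_pos: [0.4448, -0.3568, 0.1653]
ee_rot: [[0.956, -0.293, 0.012], [-0.293, -0.956, -0.006], [0.013, 0.003, -1.0]]
wrist_force: [0.1, 0.2, 1.4]
gripper_width: 0.804
gripper_force: 0.0
```

```bash
python3 -c "import m;m.run('s5')"
```

```text
scene 916 ((520.3291015625, -206.38790893554688), (121.90103149414062, 90.21798706054688), 72.6606674194336)
scene 1005 ((603.5560913085938, -401.4898681640625), (120.52345275878906, 90.66825866699219), 73.48957824707031)
scene rail 93 ((700.9005126953125, -272.00946044921875), (67.46269226074219, 26.70113182067871), 74.63893127441406)
side 534 ((602.13330078125, -399.1171569824219), (120.78519439697266, 89.40497589111328), 73.13790130615234)
side 721 ((521.099853515625, -203.29620361328125), (121.14690399169922, 90.43241119384766), 72.7298583984375)
side rail 291 ((698.4636840820312, -279.97320556640625), (212.88818359375, 30.927339553833008), 72.58519744873047)
```

View pics/s5.png

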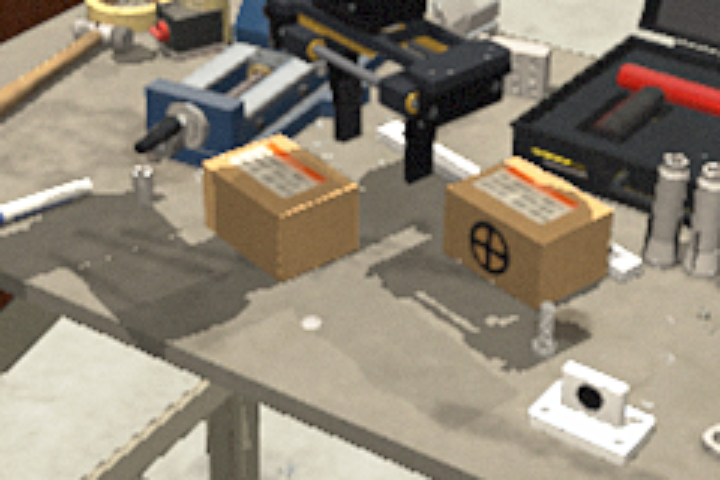

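The stamped carton (stamp at crop 490,248) lies against the rail. Its centre measures 43 mm short of the near face (42.5 mm expected) and it is square to the bar. The bare carton, bush and bolt are all clear and standing as before.

```bash
python3 -c "from station import *;print(finish_job())"
```

```text
the job is handed in; nothing more can be done
None
```

I tipped both cartons over and found the stamp on the right-hand one, pushed that one flat against the rail, left the bare one lying clear of the rail, and handed the job in at about 12 s.

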